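# Hang a pipette in its charging cradle

### The arm

A 6-joint arm with a two-finger parallel gripper is mounted at the origin on the work surface. World frame = base frame: x ahead of the robot, y to its left, z up, the work surface at z = 0. Lengths are in m, angles in rad, forces in N, time in s.
With the tool pointing down it reaches from about 0.275 to 0.825 m from the base axis. Payload 4.9 kg.
Tool frame: the origin (TCP) lies on the centre line of the jaws, within the pads' length; the fingertips stand 17 mm ahead of it and the grasp point (between the pads) lies 2 mm behind it; z points along the fingers, y is the direction in which the jaws open and shut (so a half turn about z gives the same grasp; the last joint's range is limited). The gripper opens to 85 mm and grips with 20 to 120 N. Pads are 22 mm wide; open, the fingers measure 114 mm over their backs; the gripper's body (76 mm by 85 mm) begins 54 mm behind the grasp point. The pads swing forward as they close: fully open they stand 13 mm farther back than shut.
Start: joints at [1.155, 0.326, -0.193, 1.052, 0, 1.437], TCP at [0.153, 0.528, 0.211] pointing down, gripper open.
Joint ranges: [-2.65, 2.65], [-0.97, 1.79], [-1.3, 1.35], [-1.93, 2.1], [-1.47, 1.37], [-3.14, 3.14]. Speed limits (rad/s): [2.57, 2.57, 3.14, 3.14, 3.14, 3.14].

### API

Orientations are given as a unit quaternion [w, x, y, z].
In Python, from workcell import manip gives the robot as it stands. The module is installed in compiled form; this text tells all that it offers.
- The arm moves only by the shell command python3 -m inch 'ROWS' [FORCE]. ROWS is JSON, a list of rows, each a list of 7 numbers: the shift along the world's x, y, z in mm, then the turn, a rotation vector about the world's x, y, z in degrees, then the gripper command: -1 is fully open, 1 is shut, values between are in proportion. A call has 1 to 20 rows; each row is the pose to reach, as a shift and turn from the pose measured when the call began; what a row does not reach only later rows make up. A row lasts 1/10 s, in which the tool goes at most 50 mm and 8.59 degrees, less where a joint would pass 70% of its speed; a pose out of reach is approached as far as the arm can. A call with a gripper value outside its range is refused whole. The fingers move at their own pace and stop on an object; FORCE is the grip in N (left out, the last holds). Time passes only in rows, so rows that repeat a pose let the fingers close. It gives the time, the measured TCP pose, the force and the opening at its end, in the units of the state.
- manip.sense(): the state, without advancing time (a new reading comes with each control period).
- manip.get_image(name): name is "scene" or "top"; returns a dict with "pixels" (420x560x3 uint8, red, green, blue), "mtx" (3x3 intrinsics, pixels), "dist" ([k1, k2, p1, p2, k3] as OpenCV has them; the pictures are not rectified), "R" (3x3) and "t" (3): a world point X has camera coordinates R X + t. Camera axes: x right, y down, z forward; pixel columns grow to the right and rows downward; lengths in m; the calibration is good to about 2 mm. A picture is of the moment at which its call begins. There is no depth.
- manip.sign_off(): hands the job in, once; it reports no verdict.
The state is a dict: "time": time; "joint_pos": joint angles; "joint_velocities": joint speeds; "effort": joint torques, N m; "tcp_pos": TCP position; "tool_rot": TCP orientation; "wrist_force": force on the tool from outside, world axes, zero at the start; "torque": the same for the moment, N m; "opening": opening from 0.0 (shut) to 1.0 (fully open).
Only numpy, scipy, OpenCV 4.12 (cv2) and the standard library are available. Lean on these libraries where they do the work, as an engineer would, in place of code of your own. Each camera call takes 0.05 s, during which the arm holds its last target.

### The job

Take the long-necked electronic pipette out of its bench holder and hang it by its hook in the charging cradle on the rack, in the gap between the two pipettes already hanging there, without shifting those. The cradle's exact place and height have to be found by gentle touch: once the hook has dropped between its cheeks, push the pipette down until the charging shoe is fully down, never pressing with more than 25 N, then let go. Leave the other things on the bench alone.

Things in the scene. Friction and masses are not known exactly. Their poses are not given: they have to be found in the camera images.
- pipette: Long-necked white pipette, 0.08 to 0.17 kg, 219 mm tall, upright. Origin: centre of its tip; z up, x towards its hook. Heights above the tip: round shaft 14 mm wide to 88; body 24 (x) x 28 (y) mm from 85 to 153; neck 22 x 22 mm from 153 to 205, all faces free (grip here, above 170); button 16 mm wide to 219.
- hook (a point): On the pipette, in the middle of the underside of its hook's level arm: 18 mm from the pipette's axis along x, 140 mm above its tip, same axes. Arm 14 mm wide (y), 10 mm thick, from the body (x = 12 mm) to x = 29 mm from the axis; at its end a lip 5 mm thick hangs 16 mm below this point. The slot between body and lip is 12 mm wide (x), open below.
- holder: Fixed grey block 84 x 84 x 60 mm with a round well 15.6 mm wide, 50 mm deep, in its middle; the pipette's tip stands on the well's floor 10 mm above the bench. Origin: centre of its underside, z up.
- rack: Fixed rack: base 130 x 320 x 6 mm, two 14 mm posts (y = +-148 mm) and between them an upright metal plate 8 mm thick (x = -4 to 4), 284 mm long (y), 85 to 150 mm high; its top edge is the rail. Origin: at bench level under the plate's middle; z up, x away from the robot's side. Pipettes hang on the -x face, hooks over the plate to +x.
- charger: Charger on the rack, axes as the rack's; origin at bench level, in the plate's mid-thickness, at the housing's middle. White housing 56 mm wide (y) on the plate's +x face to x = 40 mm, 85 to 135 mm high. The neighbours hang 36.5 to 39.5 mm to either side. Fully home, the pipette's tip is 18 to 25 mm above this origin (by the cradle's height) and 16 to 20 mm to its -x.
- cradle_zone (a point): Point on the charger 174 mm above its origin. The cradle: two rigid cheeks on the plate (8 mm thick, 12.5 mm wide in y, edges rounded 0.8 mm), an open notch 17 mm wide between them for the hook's arm. It is clamped differently each time: the notch's middle up to 6 mm to either side (y), the cheeks' tops 0 to 7 mm above this point. Not reported; feel or see it.
- shoe (a joint): How far the metal shoe in the cradle's notch is pressed down: 0 = up (top 10 mm below the cheeks' tops), 0.006 m = fully down at a rigid stop. The hook arm's underside lands on it. Stiff with friction: about 5 N moves it, it does not sink under the pipette's weight and stays where it is left.
- short_a: Short white pipette, 185 mm tall, with a round 22 mm head. Body 24 (x) x 28 (y) mm, 85 to 153 mm above the tip; hook as on the long-necked one, arm underside 140 mm above the tip. Origin: centre of the tip; x towards its hook, z up. Hangs loose on the rail beside the charger; about 0.5 N slides it along.
- short_b: Short white pipette, 179 mm tall, with a flat 18 x 24 mm head, shaft 18 mm wide. Body 24 (x) x 28 (y) mm, 85 to 153 mm above the tip; hook as on the long-necked one, arm underside 140 mm above the tip. Origin: centre of the tip; x towards its hook, z up. Hangs loose on the rail beside the charger; about 0.5 N slides it along.
- vialtray: Bystander: open red tray 110 x 160 x 35 mm (46 mm to the vial caps) with small vials. Origin: centre of underside.
- timer: Bystander: flat white bench timer 55 x 65 x 18 mm. Origin: centre of underside.
- flask: Bystander: glass bottle, 80 mm diameter, 150 mm tall. Origin: centre of underside.
Things that resemble listed ones, but are neither listed nor needed, are in the scene too. Leave any pink or red look-alike of the pipette alone.

How it is judged:
On the way, in this order (a step that is already met when the one before it is completed fails the run):
1. the pipette is lifted clear of the holder (height (world z) of pipette above 0.07 m and value of joint shoe below 0.002 m), for 0.1 s.
2. its hook is in the cradle and the shoe is fully down (y of pipette in the frame of charger between -0.0095 and 0.0095 m and x of pipette in the frame of charger between -0.024 and -0.01 m and z of pipette in the frame of charger between 0.013 and 0.0275 m and angle between pipette's own z axis and vertical below 0.12 rad and value of joint shoe above 0.005 m), for 0.2 s.
At the end, for the whole second after the job is handed in: Pipette let go and at rest on the cradle: tip 13 to 27.5 mm above the bench, within 9.5 mm of the charger's middle along the rail, 10 to 24 mm before the plate's mid-plane, tilt under 0.12 rad, shoe down over 5 of 6 mm; short pipettes within 10 mm of their start, tilt under 0.2 rad (all of step 2 and linear speed of pipette below 0.02 m/s and contact force between pipette and charger above 0.3 N and not (distance of short_a from where it was at the start of the episode above 0.01 m) and not (distance of short_b from where it was at the start of the episode above 0.01 m) and angle between each of short_a, short_b's own z axis and vertical below 0.2 rad); the robot touches nothing.
It fails at once if the long-necked pipette is pressed against the charger or the rack with more than 25 N (contact force between pipette and charger above 25 N or contact force between pipette and rack above 25 N).
It fails at once if a hanging neighbour is shifted by more than 10 mm or tipped by more than 0.2 rad (distance of any of short_a, short_b from where it was at the start of the episode above 0.01 m or angle between any of short_a, short_b's own z axis and vertical above 0.2 rad).
It fails at once if a hanging neighbour is pushed with more than 8 N by the pipette or the robot (contact force between any of short_a, short_b and pipette above 8 N or contact force between any of short_a, short_b and the arm above 8 N or contact force between any of short_a, short_b and the fingers above 8 N).
It fails at once if the tray, timer or bottle is moved by more than 20 mm (distance of any of vialtray, timer, flask from where it was at the start of the episode above 0.02 m).
It also fails if it takes over 64 s, if anything falls off the work surface, if the arm or the gripper's body presses on something with over 40 N, if the wrist force passes 120 N, or if a joint passes its speed limit or range.

## Working session

There is one attempt and no reset: what is moved stays moved. The work goes in short steps, Python scripts to look and compute and a shell command to move; the robot and the scene stay as the last step left them, time stands still between calls to the robot, and variables do not carry over. Pictures are saved under pics/ and viewed, and the job is handed in when it is done.

```bash
mkdir -p pics
cat > h.py <<'E'
import numpy as np,cv2
from workcell import manip
def grab(n,f):
    d=manip.get_image(n); p=np.array(d['pixels']); cv2.imwrite('pics/'+f,cv2.cvtColor(p,cv2.COLOR_RGB2BGR))
    np.savez('pics/'+f+'.npz',p=p,**{k:np.array(d[k]) for k in('mtx','dist','R','t')}); return d
def ld(f): return dict(np.load('pics/'+f+'.npz'))
def ray(d,u,v):
    q=cv2.undistortPoints(np.array([[[u,v]]],float),np.array(d['mtx']),np.array(d['dist']))[0,0]
    R=np.array(d['R']);t=np.array(d['t']);c=-R.T@t;r=R.T@np.array([q[0],q[1],1]);return c,r/np.linalg.norm(r)
def plane(d,u,v,z,ax=2):
    c,r=ray(d,u,v);return c+r*(z-c[ax])/r[ax]
def tri(d1,p1,d2,p2):
    a,r=ray(d1,*p1);b,s=ray(d2,*p2);A=np.stack([r,-s],1);x=np.linalg.lstsq(A,b-a,rcond=None)[0]
    P=a+r*x[0];Q=b+s*x[1];return (P+Q)/2,np.linalg.norm(P-Q)
def proj(d,X):
    return cv2.projectPoints(np.array(X,float).reshape(-1,3),cv2.Rodrigues(np.array(d['R']))[0],np.array(d['t'],float),np.array(d['mtx']),np.array(d['dist']))[0].reshape(-1,2)
def crop(f,o,x0,y0,x1,y1,s):
    i=cv2.imread('pics/'+f);cv2.imwrite('pics/'+o,cv2.resize(i[y0:y1,x0:x1],None,fx=s,fy=s,interpolation=cv2.INTER_CUBIC))
E
python3 - <<'E'
from h import *
s=manip.sense();print({k:np.round(v,3) for k,v in s.items()})
for n in('scene','top'):
    d=grab(n,n+'0.png');R=d['R'];print(n,-np.array(R).T@np.array(d['t']),np.array(R)[2])
E
```

```text
{'time': np.float64(0.0), 'joint_pos': array([ 1.155,  0.327, -0.194,  1.052, -0.   ,  1.437]), 'joint_velocities': array([ 0.001, -0.001,  0.001,  0.001,  0.002,  0.001]), 'effort': array([-2.0000e-03, -4.4339e+01,  2.6245e+01,  1.5000e-02, -0.0000e+00,
        0.0000e+00]), 'tcp_pos': array([0.153, 0.528, 0.21 ]), 'tool_rot': array([-0.   ,  0.14 ,  0.99 , -0.001]), 'wrist_force': array([0.266, 0.397, 0.893]), 'torque': array([0.008, 0.022, 0.012]), 'opening': np.float64(1.0)}
scene [1.16865909 0.13944672 0.84203276] [-0.68680218 -0.16955858 -0.70679039]
top [ 0.27478571 -0.03033763  1.02920116] [ 0.18853957 -0.0167871  -0.98192211]
```

View pics/scene0.png

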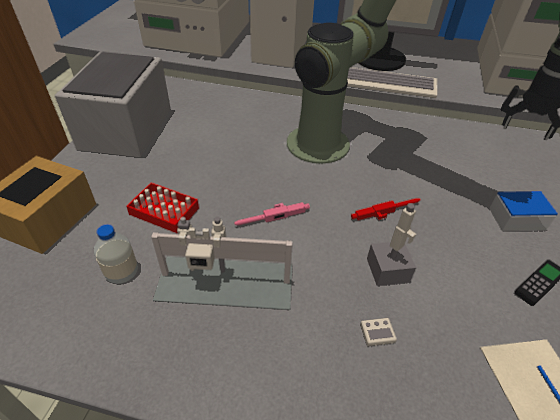

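View pics/top0.png

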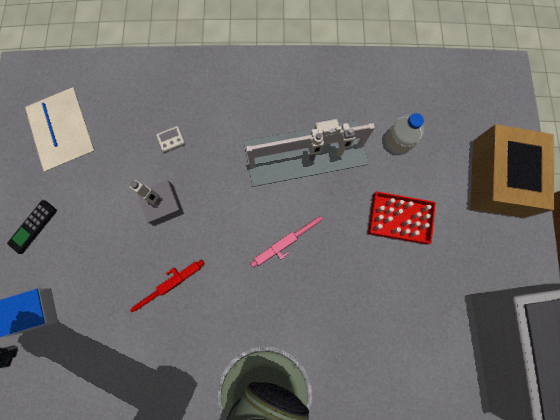

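The scene view shows the white pipette standing in the grey block at (403,235), or (148,192) in the top view. The rack is at (225,260) scene and (308,150) top, with the two short pipettes hanging on it. The candidates are:
- the white upright one in the holder, which fits the description
- the red one at (385,209)
- the pink one at (272,214)
- the short ones on the rack, which are the neighbours

I'll confirm this with crops.

Run:
```python
from h import *
crop('scene0.png','c1.png',350,185,440,295,5)
crop('scene0.png','c2.png',145,205,305,315,5)
crop('top0.png','c3.png',110,160,200,235,7)
crop('top0.png','c4.png',235,105,385,195,5)
```

```text
(no output)
```

View pics/c1.png

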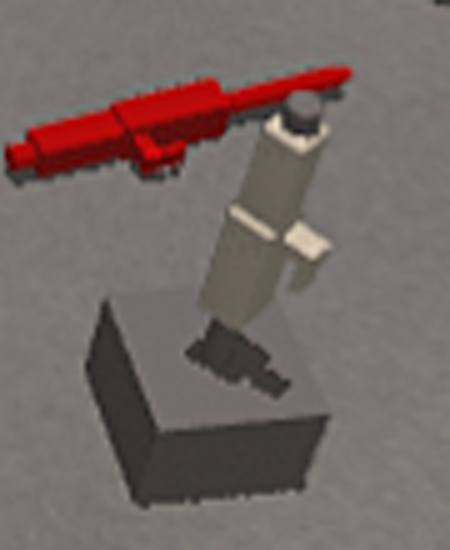

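View pics/c2.png

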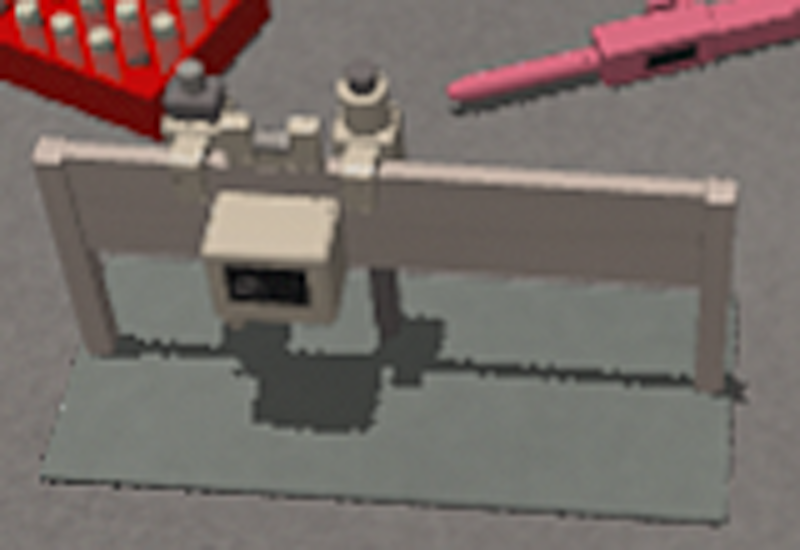

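View pics/c3.png

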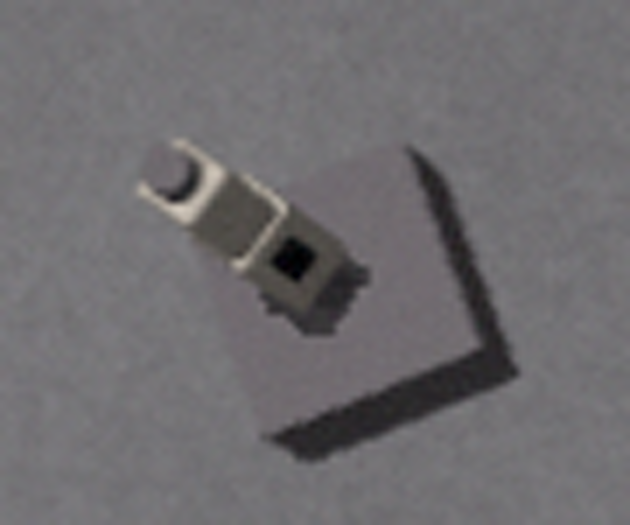

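View pics/c4.png

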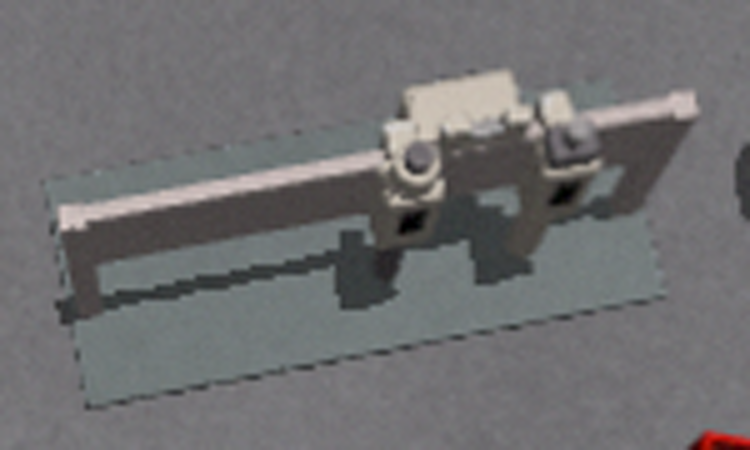

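Run:
```python
from h import *
S=ld('scene0.png');T=ld('top0.png')
c1=lambda x,y:(350+x/5-.4,185+y/5-.4)
c2=lambda x,y:(145+x/5-.4,205+y/5-.4)
c3=lambda x,y:(110+x/7-.43,160+y/7-.43)
c4=lambda x,y:(235+x/5-.4,105+y/5-.4)
f=lambda a:np.round(np.array(a)*1000,1)
p,e=tri(S,c1(305,97),T,c3(170,167));print('button',f(p),f(e))
print('btn plane',f(plane(S,*c1(305,97),.229)),f(plane(T,*c3(170,167),.229)))
print('neck corners top', [f(plane(T,*c3(*q),.215)) for q in[(140,188),(183,138),(226,178),(185,225)]])
print('ledge', [f(plane(T,*c3(*q),.163)) for q in[(247,175),(287,210),(237,268)]])
print('neck scene', [f(plane(S,*c1(*q),.215)) for q in[(275,112),(330,125),(308,152),(266,133)]])
print('hook arm top scene z=.16', [f(plane(S,*c1(*q),.160)) for q in[(300,220),(332,246),(316,258),(284,238)]])
print('holder top', [f(plane(T,*c3(*q),.06)) for q in[(408,147),(483,345),(262,437)]])
print('base', [f(plane(T,*c4(*q),.006)) for q in[(45,183),(87,407),(665,297),(585,80)]])
print('base S', [f(plane(S,*c2(*q),.006)) for q in[(42,480),(726,522)]])
print('rail ends T', [f(plane(T,*c4(*q),.15)) for q in[(60,215),(697,105),(80,228),(672,95)]])
print('posts tri',[ [f(x) for x in tri(S,a,T,b)] for a,b in[(c2(722,190),c4(72,217)),(c2(60,150),c4(685,103))]])
print('heads tri',[ [f(x) for x in tri(S,a,T,b)] for a,b in[(c2(362,75),c4(418,155)),(c2(190,72),c4(570,138))]])
# housing
print('housing top S z=.135',[f(plane(S,*c2(*q),.135)) for q in[(219,193),(338,208),(330,242),(208,253)]])
print('housing top T',[f(plane(T,*c4(*q),.135)) for q in[(400,90),(513,70)]])
```

```text
button [478.5 266.8 230.7] 1.9
btn plane [476.2 268.1 229. ] [479.  266.4 229. ]
neck corners top [array([476.1, 280.4, 215. ]), array([491.7, 268.2, 215. ]), array([479. , 254.1, 215. ]), array([464.4, 265.8, 215. ])]
ledge [array([493. , 265.4, 163. ]), array([481.3, 251.6, 163. ]), array([462.3, 266.8, 163. ])]
neck scene [array([473.4, 258.9, 215. ]), array([475.1, 281.8, 215. ]), array([494.3, 273.3, 215. ]), array([487.6, 255.7, 215. ])]
hook arm top scene z=.16 [array([479.7, 282.8, 160. ]), array([491.8, 296.8, 160. ]), array([501. , 290.3, 160. ]), array([492.7, 276.4, 160. ])]
holder top [array([529. , 242.2,  60. ]), array([456. , 211.8,  60. ]), array([423.2, 289.6,  60. ])]
base [array([652.5,  56.1,   6. ]), array([526.9,  32.3,   6. ]), array([ 587.2, -279.7,    6. ]), array([ 712.6, -241.7,    6. ])]
base S [array([ 717.9, -252. ,    6. ]), array([656. ,  57.9,   6. ])]
rail ends T [array([583.6,  36.8, 150. ]), array([ 638.6, -265.2,  150. ]), array([577.2,  27.4, 150. ]), array([ 643.6, -253.4,  150. ])]
posts tri [[array([583. ,  31.8, 148.6]), np.float64(1.1)], [array([ 639.1, -257. ,  148.7]), np.float64(5.5)]]
heads tri [[array([ 597.1, -126. ,  190.7]), np.float64(0.9)], [array([ 609.1, -198.7,  183.3]), np.float64(3.8)]]
housing top S z=.135 [array([ 633.1, -183.6,  135. ]), array([ 627.1, -130.2,  135. ]), array([ 646. , -126.6,  135. ]), array([ 665.7, -174.8,  135. ])]
housing top T [array([ 651.9, -125. ,  135. ]), array([ 662.4, -180.1,  135. ])]
```

The white pipette in the holder at scene (403,230), top (142,190), is the only one upright in a grey block, and the crop shows its long neck and hook. Measured:
- pipette axis about (478, 266.5) mm, hook yaw about 50.5°
- rack yaw about 11°

I'll move above it first.

```bash
python3 -m inch '[[0,0,50,0,0,0,-1],[30,-24,90,0,0,-3,-1],[65,-52,100,0,0,-6,-1],[100,-80,100,0,0,-9,-1],[135,-109,100,0,0,-12,-1],[170,-137,100,0,0,-15,-1],[205,-165,100,0,0,-18,-1],[240,-193,100,0,0,-21,-1],[275,-222,100,0,0,-23.4,-1],[310,-250,100,0,0,-23.4,-1],[324.5,-261.5,100,0,0,-23.4,-1],[324.5,-261.5,100,0,0,-23.4,-1],[324.5,-261.5,100,0,0,-23.4,-1]]' 60
python3 - <<'E'
from h import *
grab('top','top1.png');grab('scene','scene1.png')
crop('top1.png','c5.png',60,110,240,270,4);crop('scene1.png','c6.png',320,90,480,300,3)
E
```

```text
time: 1.4
tcp_pos: [0.4765, 0.2665, 0.3097]
tool_rot: [-0.001, 0.338, 0.941, -0.001]
wrist_force: [-0.2, 0.7, 0.7]
opening: 1.002
```

View pics/c5.png

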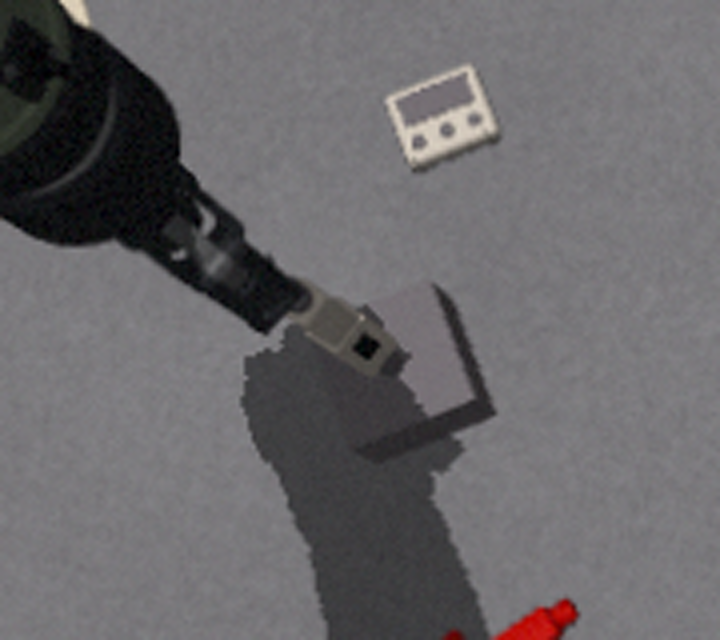

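View pics/c6.png

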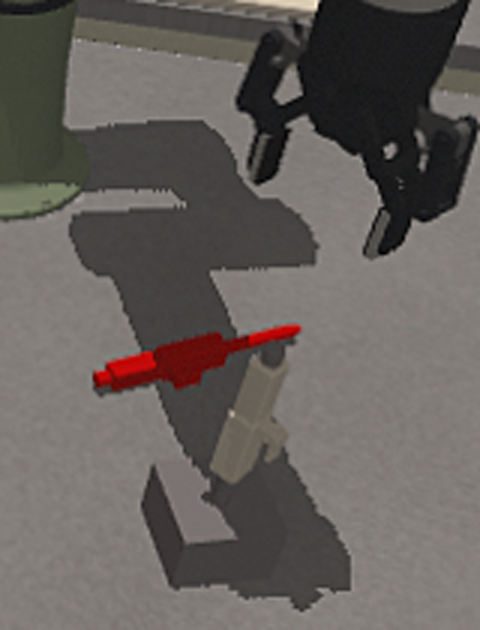

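The open fingers hang above the pipette: in the scene crop they're at (265,150) and (390,230), and the pipette top is at (270,350). The jaw line matches the hook direction. Next I descend and grip.

```bash
python3 -m inch '[[1,0,-30,0,0,0,-1],[1,0,-60,0,0,0,-1],[1,0,-85,0,0,0,-1],[1,0,-100,0,0,0,-1],[1,0,-110,0,0,0,-1],[1,0,-110,0,0,0,-1],[1,0,-110,0,0,0,-1]]'
python3 - <<'E'
from h import *
grab('top','top2.png');grab('scene','scene2.png')
crop('top2.png','c7.png',80,130,220,250,5);crop('scene2.png','c8.png',350,140,450,290,4)
E
```

```text
time: 2.2
tcp_pos: [0.4769, 0.2679, 0.2009]
tool_rot: [-0.0, 0.337, 0.942, -0.0]
wrist_force: [0.6, 0.5, -0.6]
opening: 0.998
```

View pics/c8.png

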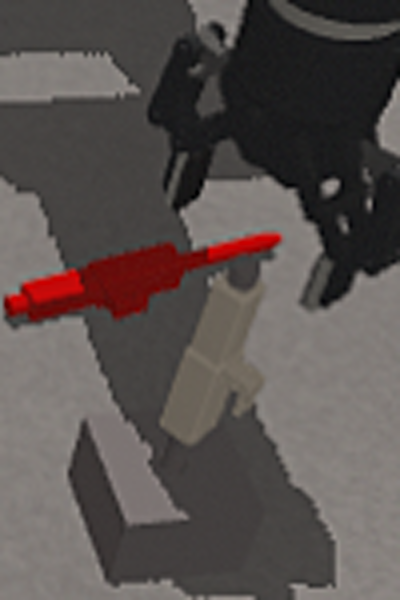

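Run:
```python
from h import *
for n in('scene2.png','top2.png'):
    print(proj(ld(n),[[.477,.268,.201],[.4775,.2665,.229],[.4775,.2665,.215]]))
S=ld('scene2.png')
crop('scene2.png','c9.png',370,150,450,260,5)
```

```text
[[407.29658666 213.52992162]
 [409.81163354 204.28128919]
 [408.17431937 208.96905738]]
[[137.57369797 187.50568109]
 [133.76190455 184.12319859]
 [136.05221609 185.72483939]]
```

View pics/c9.png

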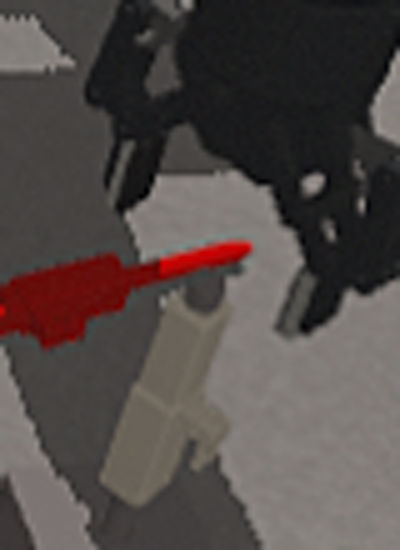

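View pics/c7.png

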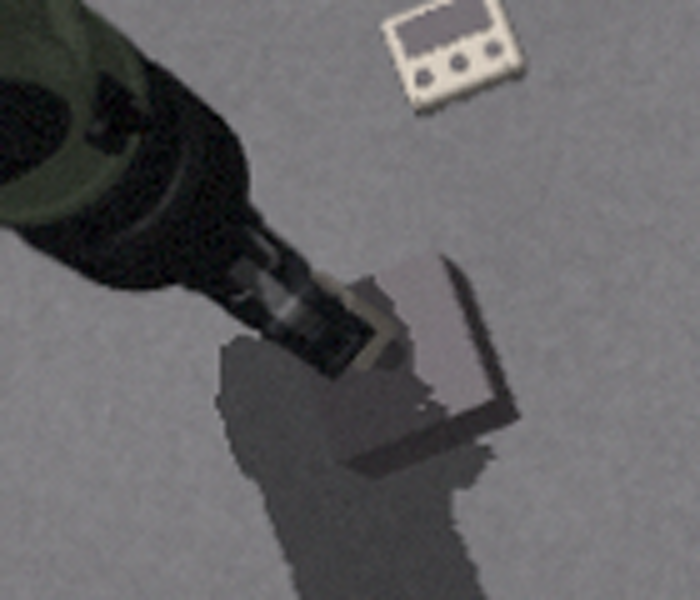

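Run:
```python
from h import *
s=manip.sense();print(s['time'],s['tcp_pos'],s['opening'])
a=np.deg2rad(50.5);v=np.array([np.cos(a),np.sin(a),0])
for n in('scene2.png','top2.png'):
  for z in(.184,.197,.21,.23):
    print(n,z,proj(ld(n),[[.477,.268,z]+.043*v,[.477,.268,z]-.043*v]).round(1).tolist())
S=ld('scene2.png');c=(370,150)
for u,v_ in[(120,210),(290,335),(110,145),(300,265)]:
    pass
```

```text
2.3 [0.4775626  0.26776528 0.20133631] 0.9980704528525859
scene2.png 0.184 [[420.9, 230.9], [390.7, 207.6]]
scene2.png 0.197 [[422.6, 226.8], [392.0, 203.5]]
scene2.png 0.21 [[424.2, 222.6], [393.3, 199.3]]
scene2.png 0.23 [[426.9, 215.9], [395.3, 192.6]]
top2.png 0.184 [[126.3, 177.4], [154.4, 201.4]]
top2.png 0.197 [[124.1, 175.9], [152.6, 200.2]]
top2.png 0.21 [[121.9, 174.3], [150.7, 198.9]]
top2.png 0.23 [[118.3, 171.8], [147.8, 196.9]]
```

Run:
```python
from h import *
S=ld('scene2.png');T=ld('top2.png')
for p in[(150.5,201.5),(149,199.5),(154.4,198)]:
    print(tri(S,(394,191.5),T,p))
# zoom top
crop('top2.png','c10.png',110,165,180,220,10)
```

```text
(array([0.44102227, 0.23146223, 0.22461568]), np.float64(0.0023099903092818966))
(array([0.44461874, 0.2322763 , 0.22818925]), np.float64(0.00041226743261904813))
(array([0.44738396, 0.22674369, 0.2284891 ]), np.float64(0.010604155802040159))
```

View pics/c10.png

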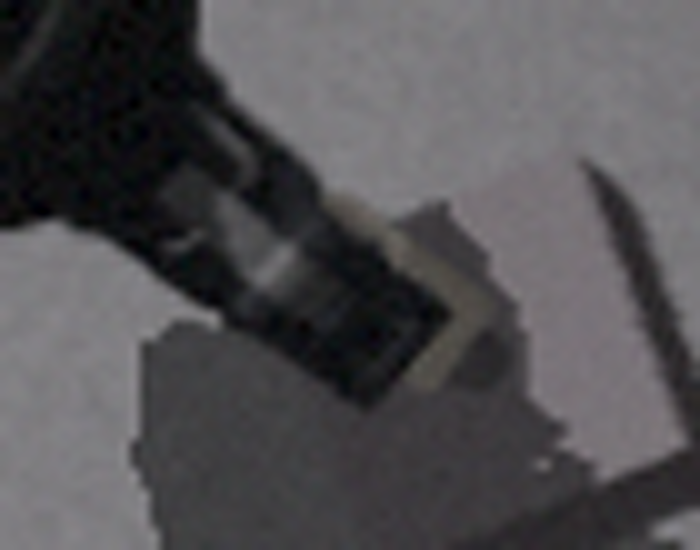

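Across the two views the open fingertips triangulate to z≈0.227, higher than I expected. I'll go back up, close in free air, and measure where the shut tips really are.

```bash
python3 -m inch '[[0,0,45,0,0,0,-1],[0,0,90,0,0,0,-1],[0,0,110,0,0,0,0.5],[0,0,110,0,0,0,0.5],[0,0,110,0,0,0,0.5],[0,0,110,0,0,0,0.5],[0,0,110,0,0,0,0.5],[0,0,110,0,0,0,0.5],[0,0,110,0,0,0,0.5]]'
python3 - <<'E'
from h import *
grab('top','top3.png');grab('scene','scene3.png')
crop('top3.png','c11.png',80,130,200,230,6);crop('scene3.png','c12.png',370,80,470,220,4)
for z in(.29,.3,.31,.32,.33,.34):print(z,[proj(ld(n+'3.png'),[.4775,.268,z]).round(1).tolist() for n in('scene','top')])
E
```

```text
time: 3.2
tcp_pos: [0.4773, 0.2677, 0.3107]
tool_rot: [-0.0, 0.337, 0.941, -0.0]
wrist_force: [0.4, -0.3, 0.3]
opening: 0.248
0.29 [[[418.2, 182.7]], [[122.1, 176.5]]]
0.3 [[[419.5, 178.9]], [[120.2, 175.1]]]
0.31 [[[420.9, 175.1]], [[118.1, 173.7]]]
0.32 [[[422.3, 171.1]], [[116.1, 172.3]]]
0.33 [[[423.7, 167.2]], [[114.0, 170.8]]]
0.34 [[[425.1, 163.1]], [[111.8, 169.3]]]
```

View pics/c11.png

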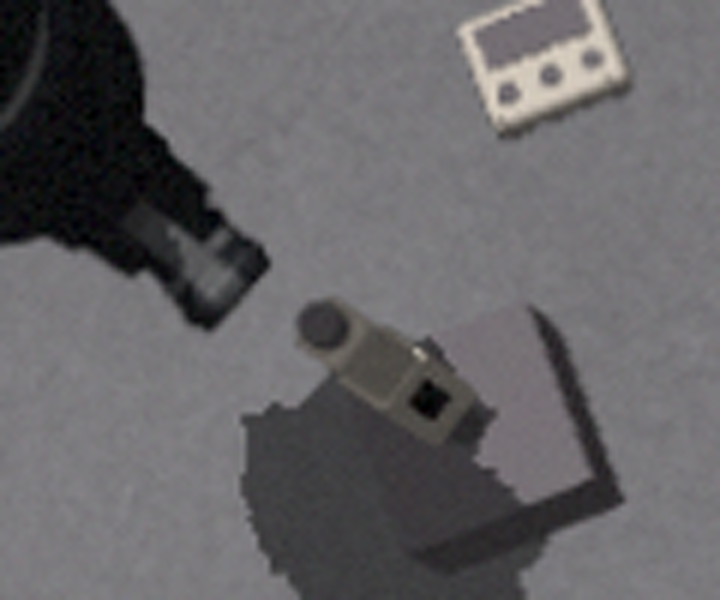

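View pics/c12.png

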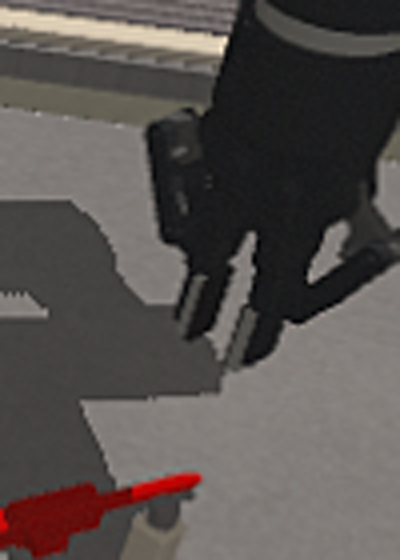

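The fingertips measure about 17 mm above the reported TCP, against the stated few mm below it. I'll trust relative vision here. TCP z = 0.180 is safe either way: the tips clear the body ledge at 0.163 and the palm clears the button.

```bash
python3 -m inch '[[0,0,0,0,0,0,-1],[0,0,0,0,0,0,-1],[0,0,0,0,0,0,-1],[0,-1,-25,0,0,0,-1],[0,-1,-55,0,0,0,-1],[0,-1,-80,0,0,0,-1],[0,-1,-100,0,0,0,-1],[0,-1,-115,0,0,0,-1],[0,-1,-125,0,0,0,-1],[0,-1,-131,0,0,0,-1],[0,-1,-131,0,0,0,-1],[0,-1,-131,0,0,0,-1]]'
python3 - <<'E'
from h import *
grab('top','top4.png');grab('scene','scene4.png')
crop('top4.png','c13.png',90,140,190,230,6);crop('scene4.png','c14.png',370,140,450,260,5)
E
```

```text
time: 4.5
tcp_pos: [0.4779, 0.2669, 0.1806]
tool_rot: [0.0, 0.337, 0.941, 0.0]
wrist_force: [0.1, 0.1, -0.7]
opening: 1.001
```

View pics/c14.png

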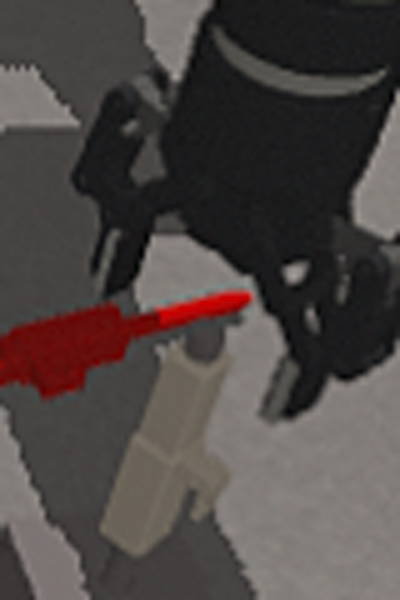

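The tips sit level with the neck's top (mid (192,354) in the crop) and there is plenty of room to the palm. I go 12 mm lower and close gently.

```bash
python3 -m inch '[[0,0,-6,0,0,0,-1],[0,0,-12,0,0,0,-1],[0,0,-12,0,0,0,-1]]' && python3 -m inch '[[0,0,0,0,0,0,0.3],[0,0,0,0,0,0,0.7],[0,0,0,0,0,0,1],[0,0,0,0,0,0,1],[0,0,0,0,0,0,1],[0,0,0,0,0,0,1],[0,0,0,0,0,0,1],[0,0,0,0,0,0,1]]' 30
python3 - <<'E'
from h import *
grab('top','top5.png');grab('scene','scene5.png')
crop('top5.png','c15.png',90,140,190,230,6);crop('scene5.png','c16.png',370,140,450,260,5)
E
```

```text
time: 4.9
tcp_pos: [0.4774, 0.2667, 0.1679]
tool_rot: [-0.0, 0.337, 0.941, -0.0]
wrist_force: [0.8, 0.3, -0.1]
opening: 0.997
time: 5.7
tcp_pos: [0.4775, 0.2668, 0.1681]
tool_rot: [-0.0, 0.337, 0.941, -0.0]
wrist_force: [0.4, 0.8, 2.6]
opening: 0.248
```

View pics/c16.png

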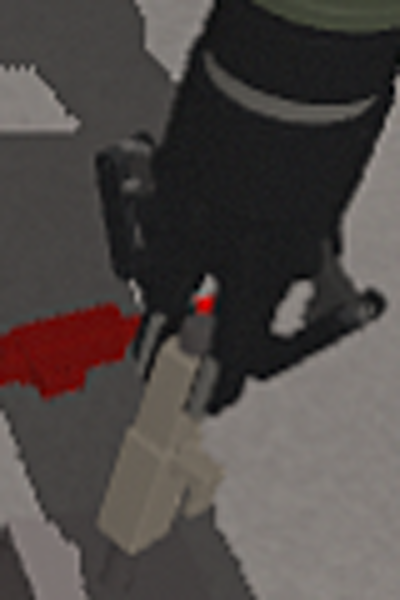

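View pics/c15.png

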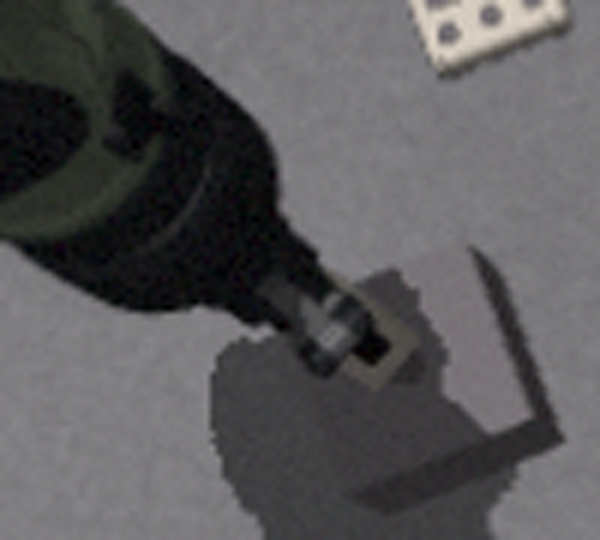

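The jaws hold the neck (opening 0.248, about 21 mm) above the body ledge. I set a firmer grip and lift.

```bash
python3 -m inch '[[0,0,0,0,0,0,1],[0,0,0,0,0,0,1],[0,0,5,0,0,0,1],[0,0,20,0,0,0,1],[0,0,40,0,0,0,1],[0,0,60,0,0,0,1],[0,0,80,0,0,0,1],[0,0,100,0,0,0,1],[0,0,115,0,0,0,1],[0,0,120,0,0,0,1],[0,0,120,0,0,0,1]]' 80
python3 - <<'E'
from h import *
grab('top','top6.png');grab('scene','scene6.png')
crop('top6.png','c17.png',90,130,210,230,6);crop('scene6.png','c18.png',350,100,470,280,4)
# refined rack crops
crop('scene0.png','c19.png',170,210,240,275,11);crop('top0.png','c20.png',300,112,365,160,12)
E
```

```text
time: 6.9
tcp_pos: [0.4777, 0.2669, 0.2884]
tool_rot: [0.0, 0.337, 0.941, 0.0]
wrist_force: [0.5, -0.5, -2.5]
opening: 0.242
```

View pics/c18.png

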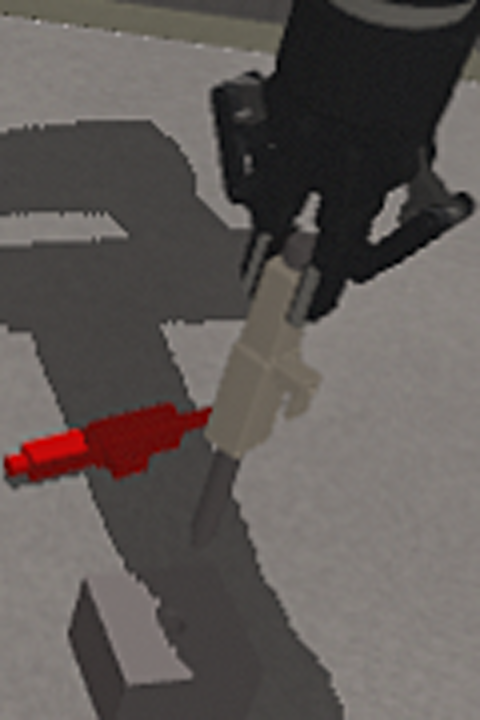

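View pics/c19.png

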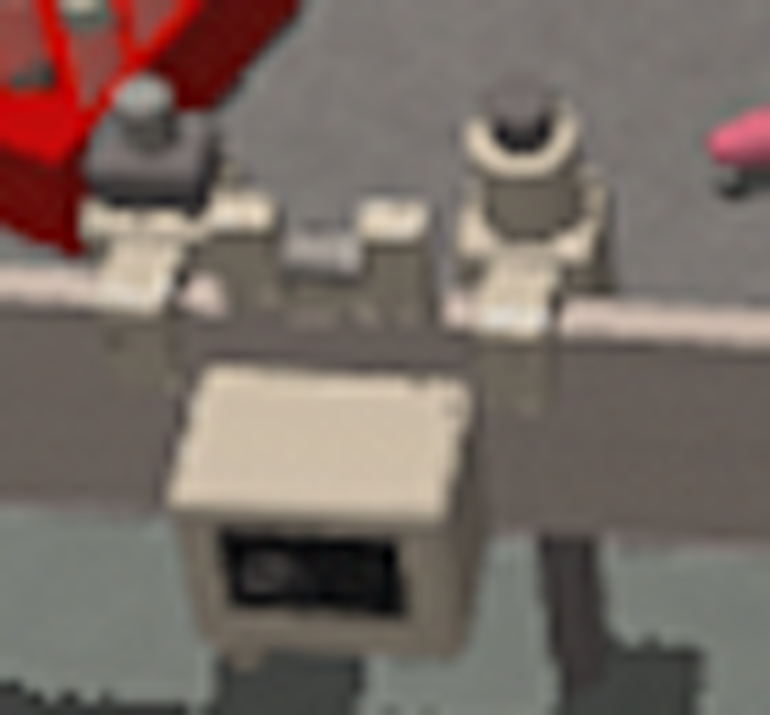

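View pics/c20.png

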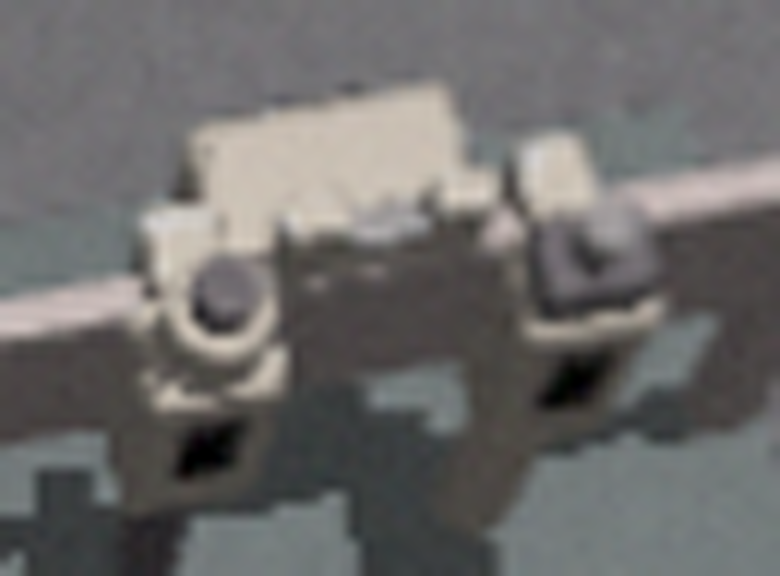

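Run:
```python
from h import *
S=ld('scene0.png');T=ld('top0.png')
f=lambda a:np.round(np.array(a)*1000,1)
c=lambda x,y:(170+x/11-.45,210+y/11-.45)
t=lambda x,y:(300+x/12-.46,112+y/12-.46)
a=np.deg2rad(11);ex=np.array([np.cos(a),np.sin(a),0]);ey=np.array([-np.sin(a),np.cos(a),0])
O=np.array([.611,-.1126,0])
def rk(p): return f([ (p-O)@ex,(p-O)@ey,p[2]])
for n,A,B in[('notch',c(318,215),t(391,205)),('cheekR(+y)',c(396,217),t(315,220)),('cheekL(-y)',c(240,212),t(467,188)),('btn a',c(524,98),t(228,285)),('btn b',c(147,95),t(617,222))]:
    p,e=tri(S,A,T,B);print(n,f(p),rk(p),'res',f(e))
# scene-only with z assumption
for z in(.174,.1775,.181): print(z,'S',rk(plane(S,*c(318,215),z)),'T',rk(plane(T,*t(391,205),z)))
print('btn a .195',rk(plane(S,*c(524,98),.195)),rk(plane(T,*t(228,285),.195)))
print('btn b .189',rk(plane(S,*c(147,95),.189)),rk(plane(T,*t(617,222),.189)))
# rail line, top face mid, z .150
print('rail S',[rk(plane(S,145+x/5-.4,205+y/5-.4,.15)) for x,y in[(395,170),(700,187),(80,150)]])
print('rail T',[rk(plane(T,235+x/5-.4,105+y/5-.4,.15)) for x,y in[(85,213),(360,162),(620,113),(670,105)]])
# held pipette
s=manip.sense();print(f(s['tcp_pos']),s['tool_rot'])
for n in('scene','top'):
    print(n,proj(ld(n+'6.png'),[[.4775,.2668,.349],[.4775,.2668,.130]]).round(1).tolist())
```

```text
notch [ 620.4 -160.7  174.6] [ 1.000e-01 -4.900e+01  1.746e+02] res 0.3
cheekR(+y) [ 617.1 -145.8  175. ] [ -0.3 -33.7 175. ] res 0.6
cheekL(-y) [ 623.9 -175.4  174.8] [  0.7 -64.2 174.8] res 0.3
btn a [ 596.6 -126.   193.8] [-16.7 -10.4 193.8] res 1.7
btn b [ 611.1 -200.   188.5] [-16.6 -85.8 188.5] res 3.0
0.174 S [ -0.5 -49.  174. ] T [  0.3 -49.3 174. ]
0.1775 S [  2.7 -48.  177.5] T [ -0.9 -48.5 177.5]
0.181 S [  5.8 -47.  181. ] T [ -2.2 -47.7 181. ]
btn a .195 [-15.4  -9.2 195. ] [-17.1 -11.  195. ]
btn b .189 [-15.8 -84.1 189. ] [-16.5 -87.2 189. ]
rail S [array([  1.4,   4.2, 150. ]), array([  0.3, 138. , 150. ]), array([   1., -135.,  150.])]
rail T [array([  0.3, 140.3, 150. ]), array([1.0e-01, 9.1e+00, 1.5e+02]), array([   0.9, -117.6,  150. ]), array([   0.4, -142.2,  150. ])]
[477.1 266.6 287.1] [-6.55514524e-04  3.37241069e-01  9.41417900e-01 -6.07711787e-04]
scene [[425.8, 159.3], [399.1, 235.4]]
top [[110.5, 167.9], [148.4, 194.4]]
```

View pics/c17.png

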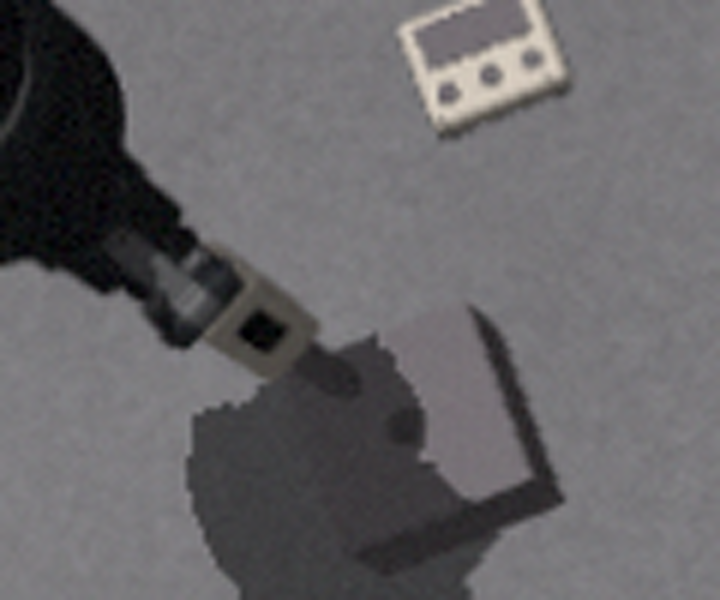

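Lifted and upright: the predicted button and tip pixels match to about 1 px. Measured from both views:
- **Notch:** middle at (620.4, −160.7) mm, cheek tops about 175 mm, ray residual 0.3 mm
- **Neighbours:** ±37–38 mm to either side

I'll turn by −39.5° and go to a staging point 70 mm in front of the rack.

```bash
python3 -m inch '[[2,-15,0,0,0,-2,1],[6,-45,0,0,0,-5,1],[11,-80,0,0,0,-9,1],[16,-120,0,0,0,-13,1],[21,-160,0,0,0,-17,1],[26,-200,0,0,0,-21,1],[31,-240,0,0,0,-25,1],[36,-280,0,0,0,-28,1],[41,-320,0,0,0,-31,1],[46,-360,0,0,0,-34,1],[51,-395,0,0,0,-37,1],[55,-425,0,0,0,-39,1],[57,-440,0,0,0,-39.5,1],[57,-444,0,0,0,-39.5,1],[57,-444,0,0,0,-39.5,1],[57,-444,0,0,0,-39.5,1]]'
python3 - <<'E'
from h import *
grab('top','top7.png');grab('scene','scene7.png')
crop('top7.png','c21.png',280,100,400,200,6);crop('scene7.png','c22.png',130,100,290,260,4)
s=manip.sense();q=s['tool_rot'];print(s['tcp_pos'],q,s['wrist_force'])
from scipy.spatial.transform import Rotation as R
M=R.from_quat(q[1:].tolist()+[q[0]]).as_matrix();print(M.round(4),np.degrees(np.arctan2(M[1,1],M[0,1])))
E
```

```text
time: 8.6
tcp_pos: [0.5338, -0.1762, 0.287]
tool_rot: [-0.001, 0.635, 0.772, -0.0]
wrist_force: [0.3, 0.2, -1.6]
opening: 0.247
[ 0.53399405 -0.17605603  0.28727814] [-8.94315336e-04  6.34813860e-01  7.72664549e-01 -2.40394566e-04] [-0.05173094 -0.1279337  -2.02387396]
[[-1.94e-01  9.81e-01 -1.70e-03]
 [ 9.81e-01  1.94e-01  8.00e-04]
 [ 1.10e-03 -1.50e-03 -1.00e+00]] 11.187645717315775
```

View pics/c21.png

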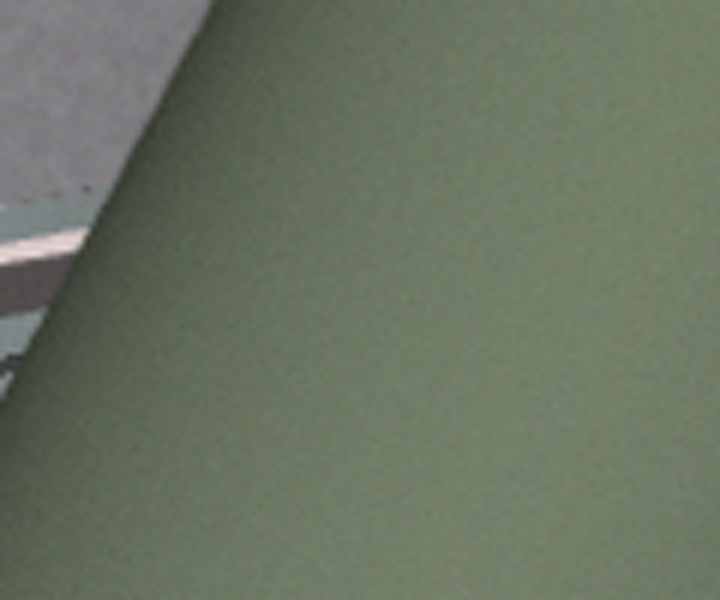

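View pics/c22.png

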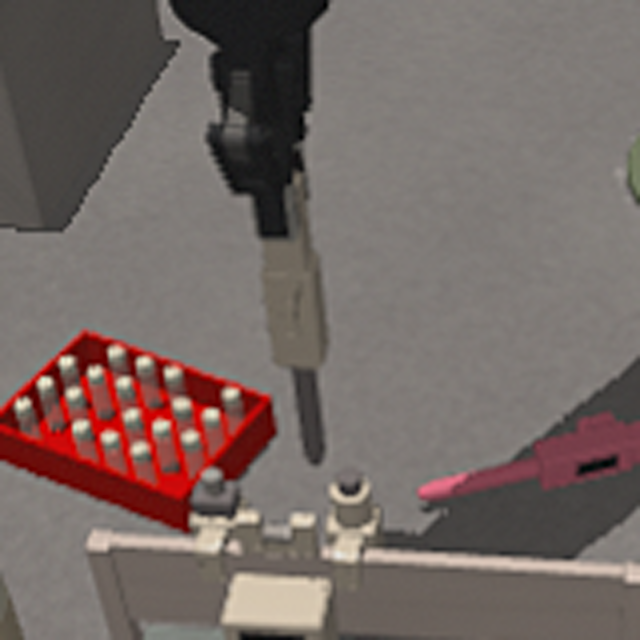

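The arm hides the rack in the top view, and the scene view shows the pipette upright in front of the gap (tip at (314,460) in the crop). I lower it so the lip clears the cheeks by about 24 mm, then slide in over the rail.

```bash
python3 -m inch '[[0,0,-15,0,0,0,1],[0,0,-35,0,0,0,1],[0,0,-47,0,0,0,1],[10,2,-50,0,0,0,1],[25,4,-50,0,0,0,1],[40,7,-50,0,0,0,1],[55,9.5,-50,0,0,0,1],[65,11.5,-50,0,0,0,1],[69,12,-50,0,0,0,1],[69,12,-50,0,0,0,1],[69,12,-50,0,0,0,1]]'
python3 - <<'E'
from h import *
grab('scene','scene8.png')
crop('scene8.png','c23.png',160,140,250,260,6)
s=manip.sense();print(s['tcp_pos'],s['wrist_force'])
p=s['tcp_pos'];a=np.deg2rad(11);ex=np.array([np.cos(a),np.sin(a),0]);ey=np.array([-np.sin(a),np.cos(a),0])
tip=p-[0,0,.158]
S=ld('scene8.png')
P=[tip+ex*.029+ey*.007+[0,0,.150],tip+ex*.029-ey*.007+[0,0,.150],tip+ex*.029+[0,0,.124],tip+ex*.029+ey*.007+[0,0,.124],tip+ex*.029-ey*.007+[0,0,.124]]
print(((proj(S,P)-[160,140]+.42)*6).round(0).tolist())
E
```

```text
time: 9.8
tcp_pos: [0.6027, -0.164, 0.2373]
tool_rot: [-0.001, 0.635, 0.773, -0.0]
wrist_force: [-0.1, -0.1, -0.6]
opening: 0.239
[ 0.60252852 -0.16408772  0.23731729] [ 0.19078392 -0.88153888 -1.34126085]
[[230.0, 453.0], [189.0, 451.0], [218.0, 504.0], [238.0, 505.0], [198.0, 503.0]]
```

View pics/c23.png

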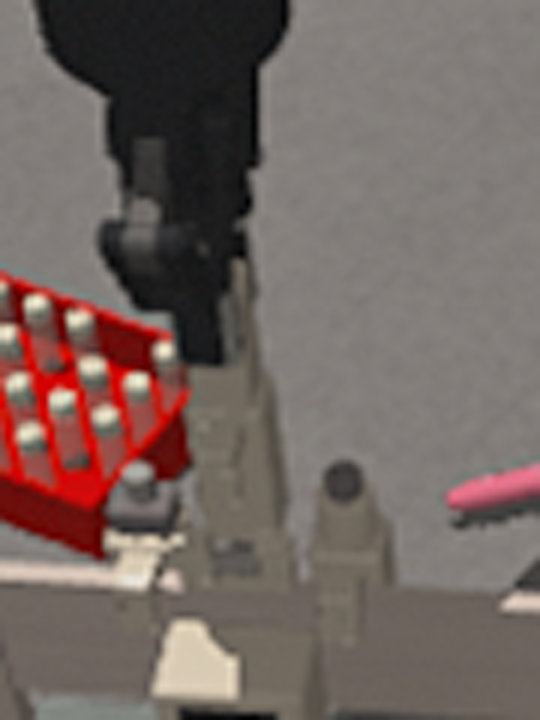

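```bash
cat > enh.py <<'E'
from h import *
import sys
def enh(f,o,x0,y0,x1,y1,s,lo,hi):
    i=cv2.imread('pics/'+f)[y0:y1,x0:x1].astype(float);i=np.clip((i-lo)/(hi-lo)*255,0,255).astype(np.uint8)
    cv2.imwrite('pics/'+o,cv2.resize(i,None,fx=s,fy=s,interpolation=cv2.INTER_CUBIC))
E
python3 - <<'E'
from enh import *
enh('scene8.png','c24.png',178,195,228,245,12,50,140)
E
```

```text
(no output)
```

View pics/c24.png

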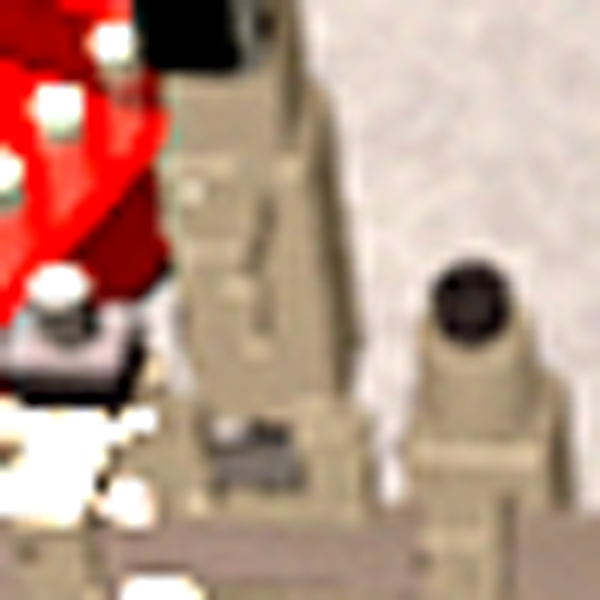

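The enhanced crop shows the hook's right edge from (244,246) to (258,345), where it was predicted. It's centred on the notch (205–305 at the shoe). Now I descend in small steps and watch the wrist force.

```bash
python3 -m inch '[[0.5,0,-8,0,0,0,1],[0.5,0,-16,0,0,0,1],[0.5,0,-22,0,0,0,1],[0.5,0,-22,0,0,0,1]]'; python3 -m inch '[[0,0,-2,0,0,0,1],[0,0,-4,0,0,0,1],[0,0,-4,0,0,0,1]]';python3 -m inch '[[0,0,-2,0,0,0,1],[0,0,-4,0,0,0,1],[0,0,-4,0,0,0,1]]'
```

```text
time: 10.25
tcp_pos: [0.602, -0.1638, 0.2137]
tool_rot: [-0.002, 0.635, 0.773, -0.001]
wrist_force: [-0.2, 0.7, -0.2]
opening: 0.242
time: 10.55
tcp_pos: [0.6019, -0.1638, 0.2095]
tool_rot: [-0.002, 0.635, 0.773, -0.001]
wrist_force: [-0.1, -0.0, -0.9]
opening: 0.243
time: 10.85
tcp_pos: [0.6018, -0.1637, 0.2052]
tool_rot: [-0.003, 0.635, 0.773, -0.001]
wrist_force: [0.6, -0.5, -0.9]
opening: 0.244
```

```bash
python3 -m inch '[[0.8,-0.3,-2,0,0,0,1],[0.8,-0.3,-3,0,0,0,1],[0.8,-0.3,-3,0,0,0,1]]';python3 -m inch '[[0,0,-2,0,0,0,1],[0,0,-3,0,0,0,1],[0,0,-3,0,0,0,1]]';python3 - <<'E'
from enh import *
grab('scene','scene9.png')
enh('scene9.png','c25.png',178,195,228,245,12,50,140)
E
```

```text
time: 11.15
tcp_pos: [0.6025, -0.164, 0.2019]
tool_rot: [-0.003, 0.635, 0.773, -0.001]
wrist_force: [-0.6, 0.1, -0.6]
opening: 0.243
time: 11.45
tcp_pos: [0.6023, -0.1639, 0.1987]
tool_rot: [-0.003, 0.635, 0.773, -0.001]
wrist_force: [0.3, 0.6, -1.5]
opening: 0.245
```

View pics/c25.png

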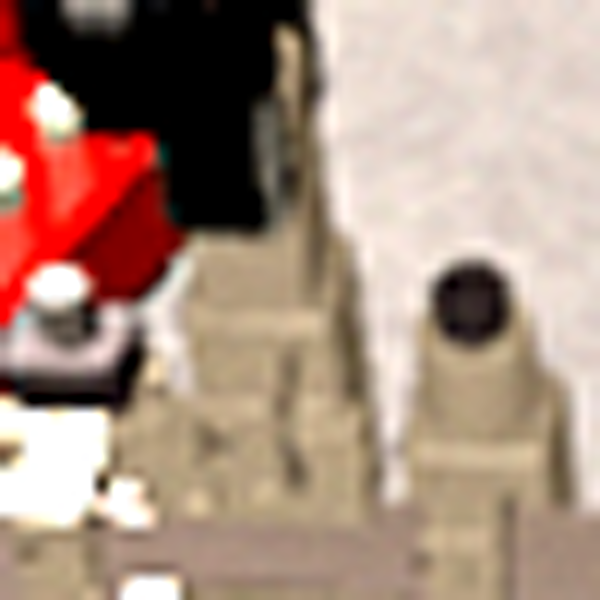

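The lip (bottom near (285,490)) now hangs in front of the plate with no contact force. Next I feel the arm into the notch, 1–2 mm at a time.

```bash
for i in 1; do python3 -m inch '[[0,0,-1.5,0,0,0,1],[0,0,-3,0,0,0,1],[0,0,-3,0,0,0,1]]'; python3 -m inch '[[0,0,-1,0,0,0,1],[0,0,-2,0,0,0,1],[0,0,-2,0,0,0,1]]';  python3 -m inch '[[0,0,-1,0,0,0,1],[0,0,-1.5,0,0,0,1],[0,0,-1.5,0,0,0,1]]'; done
```

```text
time: 11.8
tcp_pos: [0.6022, -0.1639, 0.1955]
tool_rot: [-0.003, 0.635, 0.773, -0.001]
wrist_force: [-0.2, -0.2, -1.5]
opening: 0.245
time: 12.1
tcp_pos: [0.6021, -0.1638, 0.1933]
tool_rot: [-0.003, 0.635, 0.773, -0.001]
wrist_force: [0.2, 0.4, -0.4]
opening: 0.241
time: 12.4
tcp_pos: [0.6021, -0.1638, 0.1917]
tool_rot: [-0.003, 0.635, 0.773, -0.001]
wrist_force: [-0.3, 0.2, -1.5]
opening: 0.241
```

```bash
python3 -m inch '[[0.4,0,-1,0,0,0,1],[0.4,0,-2,0,0,0,1],[0.4,0,-2,0,0,0,1]]'; python3 -m inch '[[0,0,-1,0,0,0,1],[0,0,-2,0,0,0,1],[0,0,-2,0,0,0,1]]';  python3 -m inch '[[0,0,-1,0,0,0,1],[0,0,-1.5,0,0,0,1],[0,0,-1.5,0,0,0,1]]'
```

```text
time: 12.7
tcp_pos: [0.6024, -0.1638, 0.1895]
tool_rot: [-0.004, 0.635, 0.773, -0.001]
wrist_force: [0.3, -0.4, -1.3]
opening: 0.242
time: 13.0
tcp_pos: [0.6022, -0.1637, 0.1873]
tool_rot: [-0.004, 0.635, 0.773, -0.001]
wrist_force: [-0.2, 0.7, -1.2]
opening: 0.245
time: 13.3
tcp_pos: [0.6022, -0.1637, 0.1857]
tool_rot: [-0.004, 0.635, 0.773, -0.001]
wrist_force: [-0.0, -0.6, -1.4]
opening: 0.241
```

```bash
python3 -m inch '[[0,0,-1,0,0,0,1],[0,0,-1.5,0,0,0,1],[0,0,-1.5,0,0,0,1]]'; python3 -m inch '[[0,0,-1,0,0,0,1],[0,0,-1.5,0,0,0,1],[0,0,-1.5,0,0,0,1]]';python3 - <<'E'
from enh import *
grab('scene','scene10.png')
enh('scene10.png','c26.png',178,195,228,245,12,50,140)
E
```

```text
time: 13.6
tcp_pos: [0.6022, -0.1637, 0.1844]
tool_rot: [-0.004, 0.635, 0.773, -0.001]
wrist_force: [-1.0, 0.7, 1.5]
opening: 0.237
time: 13.9
tcp_pos: [0.6023, -0.1638, 0.1832]
tool_rot: [-0.004, 0.635, 0.773, -0.001]
wrist_force: [-1.7, 0.9, 3.7]
opening: 0.243
```

View pics/c26.png

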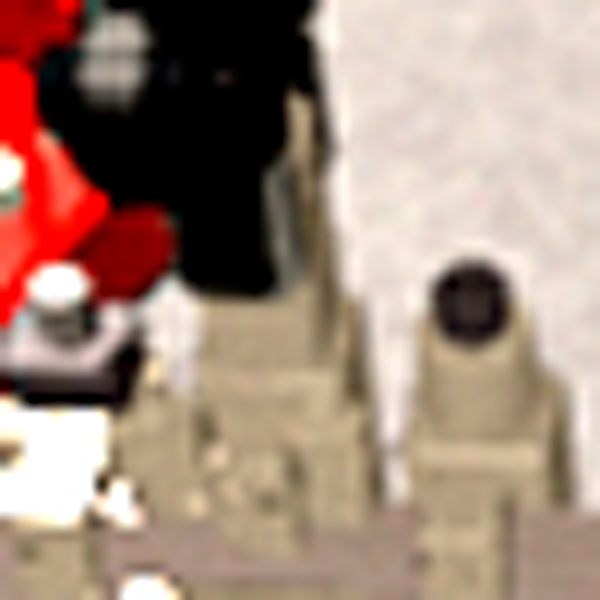

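The hook's arm is between the cheeks (210–300 in the crop) and touched the shoe at TCP z≈0.1847. I press on in 1–1.5 mm steps and keep the force under 25 N.

```bash
python3 -m inch '[[0,0,-1,0,0,0,1],[0,0,-1.5,0,0,0,1],[0,0,-1.5,0,0,0,1]]'; python3 -m inch '[[0,0,-1,0,0,0,1],[0,0,-1.5,0,0,0,1],[0,0,-1.5,0,0,0,1]]'
```

```text
time: 14.25
tcp_pos: [0.6023, -0.1638, 0.1816]
tool_rot: [-0.004, 0.635, 0.773, -0.001]
wrist_force: [-0.7, 0.2, 2.7]
opening: 0.24
time: 14.55
tcp_pos: [0.6023, -0.1638, 0.1799]
tool_rot: [-0.004, 0.635, 0.773, -0.001]
wrist_force: [-0.9, 0.3, 2.7]
opening: 0.247
```

```bash
python3 -m inch '[[0,0,-1,0,0,0,1],[0,0,-1.5,0,0,0,1],[0,0,-1.5,0,0,0,1]]'
```

```text
time: 14.85
tcp_pos: [0.6022, -0.1638, 0.1784]
tool_rot: [-0.004, 0.635, 0.773, -0.001]
wrist_force: [-1.1, 0.3, 4.3]
opening: 0.245
```

Constant drag, so the shoe is sliding. About 6 mm of travel should end near here.

```bash
python3 -m inch '[[0,0,-0.5,0,0,0,1],[0,0,-1,0,0,0,1],[0,0,-1,0,0,0,1]]'
```

```text
time: 15.15
tcp_pos: [0.6023, -0.1638, 0.1783]
tool_rot: [-0.003, 0.635, 0.773, -0.001]
wrist_force: [-3.2, 0.7, 8.1]
opening: 0.242
```

```bash
python3 -m inch '[[0,0,-0.5,0,0,0,1],[0,0,-1,0,0,0,1],[0,0,-1,0,0,0,1],[0,0,-1,0,0,0,1]]'
```

```text
time: 15.55
tcp_pos: [0.6023, -0.1638, 0.1783]
tool_rot: [-0.003, 0.635, 0.773, -0.001]
wrist_force: [-3.5, 0.8, 10.0]
opening: 0.24
```

That's the rigid stop: no motion while the force rises to 10 N, after 6.4 mm of travel from first contact. I unload and open.

```bash
python3 -m inch '[[0,0,0.3,0,0,0,1],[0,0,0.3,0,0,0,1],[0,0,0.3,0,0,0,0.3],[0,0,0.3,0,0,0,0.2],[0,0,0.3,0,0,0,0.0],[0,0,0.3,0,0,0,-0.5],[0,0,0.3,0,0,0,-1],[0,0,0.3,0,0,0,-1],[0,0,0.3,0,0,0,-1],[0,0,0.3,0,0,0,-1]]' 20
python3 - <<'E'
from enh import *
grab('scene','scene11.png')
enh('scene11.png','c27.png',160,160,240,250,8,40,170)
E
```

```text
time: 16.55
tcp_pos: [0.6023, -0.1638, 0.1786]
tool_rot: [-0.003, 0.635, 0.773, -0.001]
wrist_force: [0.1, -0.1, -1.1]
opening: 0.997
```

View pics/c27.png

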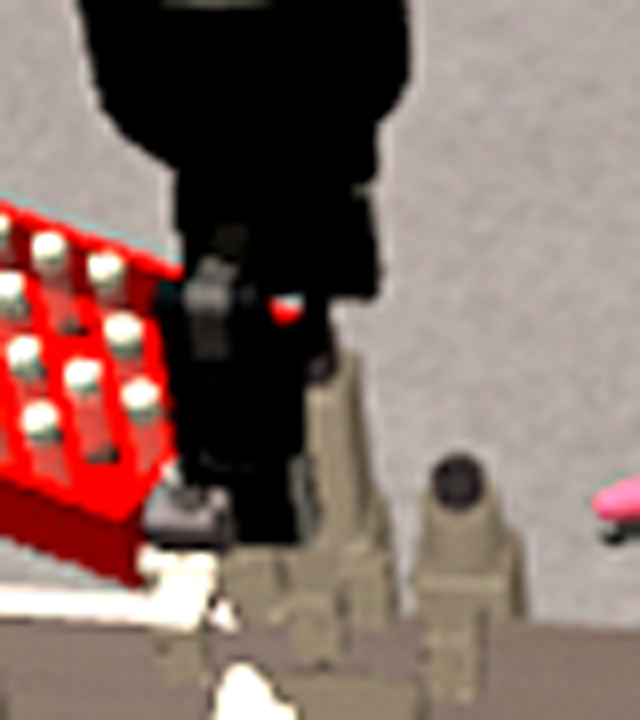

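The fingers are open and the pipette still stands. I retract straight up, then back off so both cameras can see it.

```bash
python3 -m inch '[[0,0,10,0,0,0,-1],[0,0,30,0,0,0,-1],[0,0,60,0,0,0,-1],[0,0,90,0,0,0,-1],[0,0,120,0,0,0,-1],[0,0,150,0,0,0,-1],[-20,30,170,0,0,0,-1],[-50,70,170,0,0,0,-1],[-80,115,170,0,0,0,-1],[-110,160,170,0,0,0,-1],[-120,205,170,0,0,0,-1],[-130,250,170,0,0,0,-1],[-130,290,170,0,0,0,-1],[-130,330,170,0,0,0,-1],[-130,330,170,0,0,0,-1],[-130,330,170,0,0,0,-1]]'
python3 - <<'E'
from enh import *
grab('scene','scene12.png');grab('top','top12.png')
crop('scene12.png','c28.png',165,195,245,270,8);crop('top12.png','c29.png',295,105,375,165,9)
E
```

```text
time: 18.2
tcp_pos: [0.4721, 0.1668, 0.3492]
tool_rot: [-0.002, 0.634, 0.773, -0.001]
wrist_force: [0.0, -0.8, 0.5]
opening: 0.998
```

View pics/c28.png

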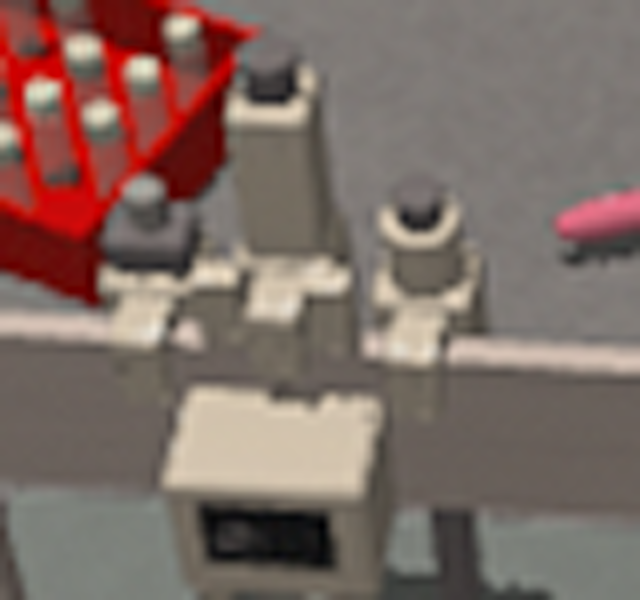

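View pics/c29.png

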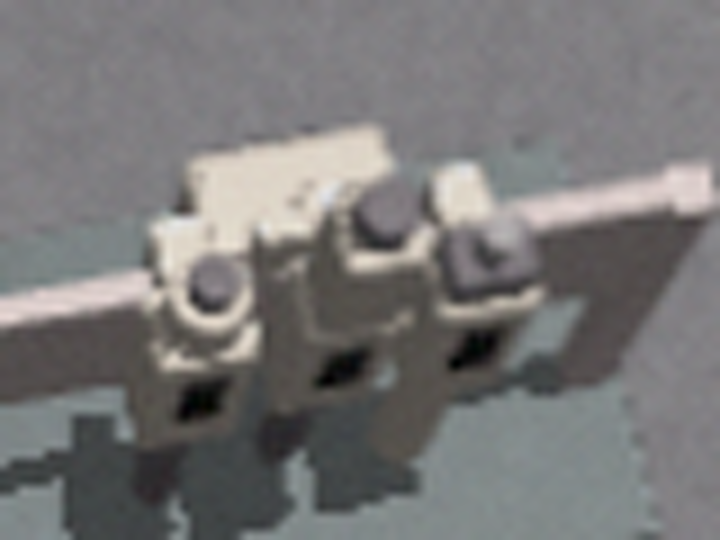

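The pipette hangs in the notch: hook arm at (275,290) in the scene crop, button at (388,212) in the top crop, neighbours on either side. One numeric check before handing in.

Run:
```python
from h import *
S=ld('scene12.png');T=ld('top12.png');S0=ld('scene0.png');T0=ld('top0.png')
c=lambda x,y:(165+x/8-.44,195+y/8-.44);t=lambda x,y:(295+x/9-.44,105+y/9-.44)
p,e=tri(S,c(272,55),T,t(388,212));print('button',(p*1000).round(1),e*1000)
a=np.deg2rad(11);ex=np.array([np.cos(a),np.sin(a)]);ey=np.array([-np.sin(a),np.cos(a)]);d=p[:2]-[.611,-.1126]
print('rack frame',d@ex*1000,d@ey*1000,'(want ~-18, ~-48+-9; top z ~239)')
for A,B,(x0,y0,x1,y1),n in[(S0,S,(206,212,225,240),'a scene'),(S0,S,(172,212,186,240),'b scene'),(T0,T,(308,130,324,155),'a top')]:
    g=lambda D:cv2.cvtColor(D['p'],cv2.COLOR_RGB2GRAY)[y0:y1,x0:x1].astype(np.float32)
    print(n,cv2.phaseCorrelate(g(A),g(B)))
```

```text
button [ 597.1 -163.1  235.1] 0.8664701977400905
rack frame -23.30177870092115 -46.9429179005412 (want ~-18, ~-48+-9; top z ~239)
a scene ((-0.17593174458571958, -0.01997428169771709), 0.9464464211463928)
b scene ((0.5526305781446545, 0.039120778085111496), 1.001474346584744)
a top ((0.014600276558028646, 0.5597127825536994), 0.9883689108490944)
```

The button sits about 5 mm further back than the neighbours' heads, so I measure the lean before handing in. I use the front edges of the body in the top view.

Run:
```python
from enh import *
enh('top12.png','c30.png',305,120,355,165,14,30,150)
```

```text
(no output)
```

View pics/c30.png

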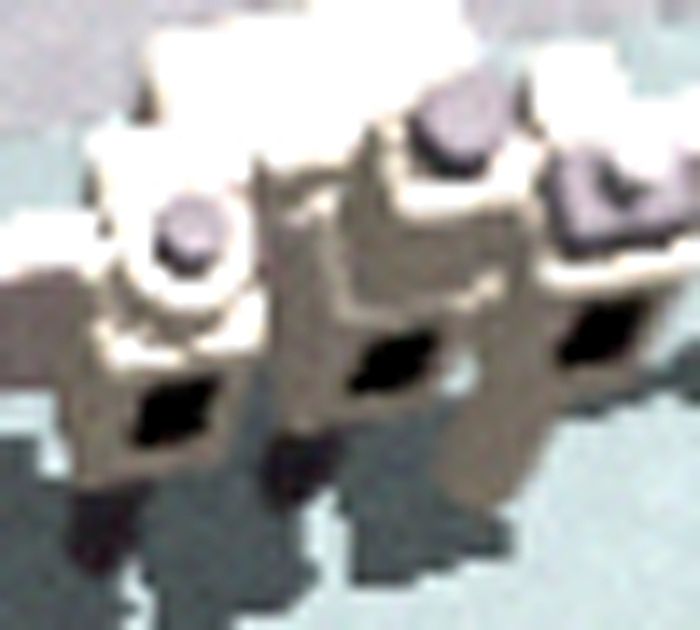

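Run:
```python
from h import *
T=ld('top12.png');t=lambda x,y:(305+x/14-.46,120+y/14-.46)
a=np.deg2rad(11);ex=np.array([np.cos(a),np.sin(a)]);ey=np.array([-np.sin(a),np.cos(a)])
def r(x,y,z): 
    d=plane(T,*t(x,y),z)[:2]-[.611,-.1126];return (d@ex*1000).round(1),(d@ey*1000).round(1)
for n,x,y,z,off in[('btn',465,112,.239,0),('neckfront',465,203,.225,11),('ledgefront',425,302,.173,12),('bodybottom',365,412,.105,12),('tip -x edge',283,503,.020,7),
  ('a btn',190,228,.195,0),('a ledgefront',185,360,.163,12),('a bodybottom',145,475,.095,12),('a tip',95,572,.010,7)]:
    q=r(x,y,z);print(n,'axis x',round(q[0]+off,1),'y',q[1])
```

```text
btn axis x -23.4 y -46.9
neckfront axis x -21.8 y -46.9
ledgefront axis x -18.1 y -48.9
bodybottom axis x -13.4 y -49.3
tip -x edge axis x -6.6 y -47.7
a btn axis x -18.1 y -9.8
a ledgefront axis x -17.1 y -9.9
a bodybottom axis x -14.3 y -10.5
a tip axis x -10.3 y -11.0
```

The lean is about 0.075 rad, because I released with the body roughly 4 mm off the plate. The tip is then only about 10 mm before the plate's mid-plane, right at the limit. I'll regrip it, slide it a few mm toward the plate by touch, and release again so it hangs straight.

```bash
python3 -m inch '[[0,-25,0,0,0,0,-1],[0,-60,0,0,0,0,-1],[10,-100,0,0,0,0,-1],[20,-145,0,0,0,0,-1],[45,-190,0,0,0,0,-1],[70,-230,0,0,0,0,-1],[95,-270,0,0,0,0,-1],[115,-305,0,0,0,0,-1],[130,-330.5,0,0,0,0,-1],[130,-330.5,0,0,0,0,-1],[130,-330.5,-30,0,0,0,-1],[130,-330.5,-70,0,0,0,-1],[130,-330.5,-110,0,0,0,-1],[130,-330.5,-140,0,0,0,-1],[130,-330.5,-158,0,0,0,-1],[130,-330.5,-166,0,0,0,-1],[130,-330.5,-170,0,0,0,-1],[130,-330.5,-170,0,0,0,-1],[130,-330.5,-170,0,0,0,-1]]'
```

```text
time: 20.2
tcp_pos: [0.6031, -0.1655, 0.1804]
tool_rot: [-0.002, 0.635, 0.772, -0.001]
wrist_force: [-0.3, -0.8, -0.5]
opening: 1.003
```

```bash
python3 -m inch '[[-0.5,1.7,-0.5,0,0,0,-1],[-0.5,1.7,-1,0,0,0,-1],[-0.5,1.7,-1,0,0,0,-0.3],[-0.5,1.7,-1,0,0,0,0.2],[-0.5,1.7,-1,0,0,0,0.4],[-0.5,1.7,-1,0,0,0,0.45],[-0.5,1.7,-1,0,0,0,0.5],[-0.5,1.7,-1,0,0,0,0.55],[-0.5,1.7,-1,0,0,0,0.6],[-0.5,1.7,-1,0,0,0,0.6]]' 20
```

```text
time: 21.2
tcp_pos: [0.6026, -0.1638, 0.1794]
tool_rot: [-0.002, 0.635, 0.772, -0.001]
wrist_force: [0.1, 0.1, 0.0]
opening: 0.25
```

```bash
python3 -m inch '[[0.5,0.1,0,0,0,0,1],[1,0.2,0,0,0,0,1],[1,0.2,0,0,0,0,1]]'; python3 -m inch '[[0.5,0.1,0,0,0,0,1],[1,0.2,0,0,0,0,1],[1,0.2,0,0,0,0,1]]'
```

```text
time: 21.5
tcp_pos: [0.6035, -0.1637, 0.1794]
tool_rot: [-0.002, 0.635, 0.772, -0.001]
wrist_force: [-1.1, -0.3, 0.6]
opening: 0.256
time: 21.8
tcp_pos: [0.6046, -0.1634, 0.1794]
tool_rot: [-0.002, 0.635, 0.772, -0.001]
wrist_force: [-0.5, -0.7, 0.1]
opening: 0.252
```

```bash
python3 -m inch '[[0.5,0.1,0,0,0,0,1],[1,0.2,0,0,0,0,1],[1,0.2,0,0,0,0,1]]'
```

```text
time: 22.1
tcp_pos: [0.6052, -0.1633, 0.1794]
tool_rot: [-0.002, 0.635, 0.772, -0.001]
wrist_force: [-3.6, -0.4, 2.3]
opening: 0.252
```

Contact with the plate after about 2.6 mm (−3.6 N). I relax and release.

```bash
python3 -m inch '[[-0.2,0,0,0,0,0,1],[-0.2,0,0,0,0,0,1],[-0.2,0,0,0,0,0,0.3],[-0.2,0,0,0,0,0,0.2],[-0.2,0,0,0,0,0,0.0],[-0.2,0,0,0,0,0,-0.5],[-0.2,0,0,0,0,0,-1],[-0.2,0,0,0,0,0,-1],[-0.2,0,0,0,0,0,-1],[-0.2,0,0,0,0,0,-1]]' 20
python3 -m inch '[[-2,0,10,0,0,0,-1],[-2,0,30,0,0,0,-1],[-2,0,60,0,0,0,-1],[-2,0,90,0,0,0,-1],[-2,0,120,0,0,0,-1],[-2,0,150,0,0,0,-1],[-20,30,170,0,0,0,-1],[-50,70,170,0,0,0,-1],[-80,115,170,0,0,0,-1],[-110,160,170,0,0,0,-1],[-120,205,170,0,0,0,-1],[-130,250,170,0,0,0,-1],[-130,290,170,0,0,0,-1],[-130,330,170,0,0,0,-1],[-130,330,170,0,0,0,-1],[-130,330,170,0,0,0,-1]]'
python3 - <<'E'
from enh import *
grab('scene','scene13.png');grab('top','top13.png')
crop('scene13.png','c31.png',165,195,245,270,8);enh('top13.png','c32.png',305,120,355,165,14,30,150)
E
```

```text
time: 23.1
tcp_pos: [0.605, -0.1633, 0.1794]
tool_rot: [-0.002, 0.635, 0.772, -0.001]
wrist_force: [-0.3, 1.0, 0.1]
opening: 1.0
time: 24.7
tcp_pos: [0.4748, 0.1672, 0.35]
tool_rot: [-0.001, 0.635, 0.773, -0.001]
wrist_force: [0.5, -0.2, 0.5]
opening: 0.999
```

View pics/c31.png

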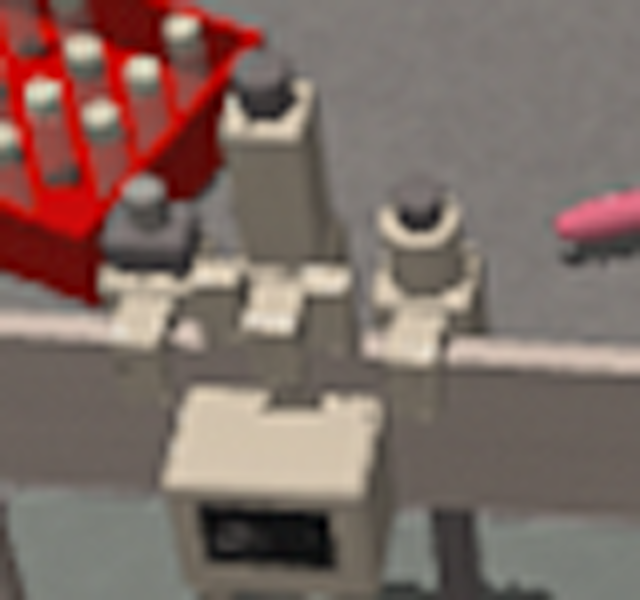

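View pics/c32.png

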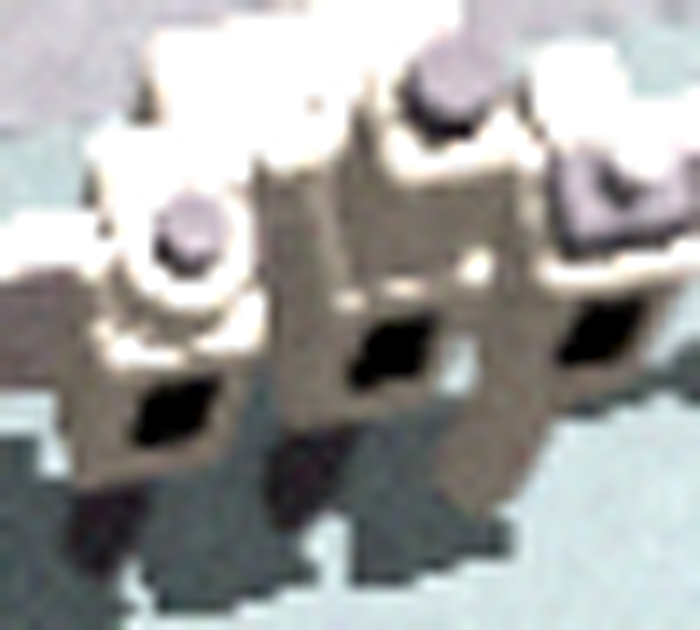

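Run:
```python
from h import *
T=ld('top13.png');S=ld('scene13.png');t=lambda x,y:(305+x/14-.46,120+y/14-.46)
a=np.deg2rad(11);ex=np.array([np.cos(a),np.sin(a)]);ey=np.array([-np.sin(a),np.cos(a)])
def r(x,y,z): 
    d=plane(T,*t(x,y),z)[:2]-[.611,-.1126];return (d@ex*1000).round(1),(d@ey*1000).round(1)
for n,x,y,z,off in[('btn',458,80,.239,0),('neckfront',455,172,.225,11),('ledgefront',415,288,.173,12),('bodybottom',365,410,.105,12),('tip',285,528,.020,7)]:
    q=r(x,y,z);print(n,'axis x',round(q[0]+off,1),'y',q[1])
p,e=tri(S,(165+265/8-.44,195+68/8-.44),T,t(458,80));print(p*1000,e*1000)
for A,B,(x0,y0,x1,y1),n in[('scene0','scene13',(210,212,228,240),'a'),('scene0','scene13',(172,212,186,240),'b'),('top0','top13',(308,130,323,158),'a top'),('top0','top13',(344,126,358,145),'b top')]:
    g=lambda f:cv2.cvtColor(ld(f+'.png')['p'],cv2.COLOR_RGB2GRAY)[y0:y1,x0:x1].astype(np.float32)
    print(n,cv2.phaseCorrelate(g(A),g(B)))
```

```text
btn axis x -18.2 y -47.0
neckfront axis x -16.6 y -46.5
ledgefront axis x -15.5 y -47.9
bodybottom axis x -13.1 y -49.4
tip axis x -11.6 y -46.9
[ 603.17538459 -162.3793661   236.19627954] 0.6967898047334847
a ((0.020074785504382575, -0.04976890644593013), 1.0071291733671117)
b ((0.45168378607019743, 0.007521396267126335), 1.0042708308166928)
a top ((0.5240011723794407, -0.22370570296389225), 0.7965285126368205)
b top ((0.5131484482501714, -0.05913896077080949), 1.0006672139962514)
```

It now stands nearly straight (apparent lean 0.03 rad, same as the untouched neighbour a). The tip is 12–14 mm before the mid-plane, 1 to 2 mm from the charger's middle along the rail, and the neighbours moved less than 1 px. Handing in.

Run:
```python
from workcell import manip
print(manip.sign_off(), manip.sense()['time'])
```

```text
the job is handed in; nothing more can be done
the job is handed in; nothing more can be done
```

I hung the long-necked pipette by its hook in the charging cradle, pushed the shoe down to its stop, let go, and handed the job in at about 25 s of the 64. Sign-off reported no verdict.

**Placing:** I lifted the pipette by its neck and slid it over the rail between the neighbours. The hook then went down into the notch by touch. The shoe met the hook at TCP z ≈ 184.7 mm and stopped moving at 178.3 mm, after 6.4 mm of travel, with the wrist reading 10 N at most.

**Correction:** After the first release it leaned about 0.075 rad, with the tip close to the 10 mm limit. I regripped it, slid it about 2.6 mm until the body touched the plate (3.6 N), and let go again.

**Last checks:**
- **Pose:** the apparent lean is about 0.03 rad. The tip is 12–14 mm before the plate's mid-plane, and the pipette is 1–2 mm from the charger's middle along the rail.
- **Neighbours:** both shifted less than 1 pixel from the start pictures.
- **Gripper:** the arm is well clear and touches nothing.

**What disagreed or went unchecked:**
- **Fingertips:** the pictures put the fingertips about 30 mm higher relative to the reported TCP than described, so I set the grip height by vision.
- **Body position:** the camera showed the pipette's body about 2–3 mm closer to the plate than it can physically be. I read that as calibration error.
- **Shoe:** I did not press it again after the second release. That it is still down rests on the first press.

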